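Fit an earthing clamp to a barbed gas port

ROBOT

A 7-joint arm with a two-finger parallel gripper is mounted at the origin on a cart in front of the work surface, level with it; the furniture and walls round the work are solid. World frame = base frame: x ahead of the robot, y to its left, z up, the work surface at z = 0. Lengths are in mm, angles in rad, forces in N, time in s.
With the tool pointing down it reaches from about 400 to 850 mm from the base axis. Payload 4.5 kg.
Tool frame: the origin (TCP) lies on the centre line of the jaws, within the pads' length; the fingertips stand 14 mm ahead of it and the grasp point (between the pads) lies 5 mm behind it; z points along the fingers, y is the direction in which the jaws open and shut (so a half turn about z gives the same grasp; the last joint's range is limited). The gripper opens to 88 mm and grips with 3 to 60 N. Pads are 18 mm wide; open, the fingers measure 123 mm over their backs; the gripper's body (75 mm by 187 mm) begins 45 mm behind the grasp point.
Start: joints at [1.359, 0.689, -0.195, 1.565, 0.157, 0.902, -0.215], TCP at [152.11, -606.23, 252.743] pointing down, gripper open.
Joint ranges: [-3.01, 3.01], [-0.46, 2.08], [-1.47, 1.51], [0.13, 2.56], [-1, 4.14], [0.04, 2.09], [-2.66, 2.66]. Speed limits (rad/s): [2.57, 2.57, 3.14, 3.14, 3.14, 3.14, 3.14].

INTERFACE

Orientations are given as a unit quaternion [x, y, z, w].
In Python, from rig import bot gives the robot as it stands.
- The arm moves only by the tool step_arm, never from a script. Its argument "moves" is a list of rows, each a list of 7 numbers: the shift along the tool's x, y, z in mm, then the turn, a rotation vector about the tool's x, y, z in degrees, then the closure in counts, from 0 (fully open) to 255 (shut). A call has 1 to 8 rows; each row is the pose to reach, as a shift and turn from the pose measured when the call began, along the tool's axes at that moment; what a row does not reach only later rows make up. A row lasts 1/12 s, in which the tool goes at most 41.7 mm and 7.16 degrees, less where a joint would pass 70% of its speed; a pose out of reach is approached as far as the arm can. A call with a gripper value outside its range is refused whole. The fingers move at their own pace and stop on an object; "grip_force" is the grip in N (left out, the last holds). Time passes only in rows, so rows that repeat a pose let the fingers close. It gives the time, the measured TCP pose, the force and the opening at its end, in the units of the state.
- bot.sense(): the state, without advancing time (a new reading comes with each control period).
- bot.read_camera(name): name is "scene" or "top"; returns (picture, depth): 384x512x3 uint8, red, green, blue; 384x512 float32, mm along the optical axis (not along the pixel's ray), 0 where there is no reading.
- bot.camera_info(name): a dict with "fx", "fy", "cx", "cy" (pixels), "dist_coeffs" ([k1, k2, p1, p2, k3] as OpenCV has them; the pictures are not rectified), "xyz" and "attitude" of the camera in the world. Camera axes: x right, y down, z forward; pixel columns grow to the right and rows downward; lengths in mm; the calibration is good to about 2 mm. A picture is of the moment at which its call begins. camera_info takes no time and is no camera call.
- bot.sign_off(): hands the job in, once; it reports no verdict.
The state is a dict: "clock": time; "joints": joint angles; "joint_vel": joint speeds; "joint_efforts": joint torques, N m; "ee_pos": TCP position; "eef_rot": TCP orientation; "ft_force": force on the tool from outside, world axes, zero at the start; "ft_torque": the same for the moment, N m; "finger_gap": opening from 0.0 (shut) to 1.0 (fully open).
Only numpy, scipy, OpenCV 4.12 (cv2) and the standard library are available. Lean on these libraries where they do the work, as an engineer would, in place of code of your own. Each camera call takes 0.05 s, during which the arm holds its last target. There are 200 camera calls.

TASK

Fit the loose worm-drive earthing clamp to the barbed stub of the gas port: slide its band over the barbs until it sits against the shoulder, screw housing over the port's ledge, without ramming the shoulder. Then turn its thumbscrew clockwise by feel until the clamp is snug on the stub, firm but not overtightened, and let go. Leave the bottle, vial and pipe union nearby alone.

Things in the scene. Friction and masses are not known exactly. Their poses are not given: they have to be found in the camera images.
- clamp: loose steel worm-drive earthing clamp, about 0.14 kg, standing upright on the desk. Origin: centre of its round band, 16.5 mm above the desk as it stands; x = band axis, level; z up. Band 16 mm wide along x, inner radius 14, outer 16.5 mm. It goes on with x and z axes along the port's (same sense), screw housing at the port's -y side over the ledge. Loose on the neck it can shift 3 mm sideways
- lug (a point): middle of the clamp's flat terminal lug, 30 mm straight above the band's centre; hold the clamp here from above. The lug is 8 mm thick along the clamp's x, 18 mm wide along y, and reaches from 15 to 41 mm above the band's centre. Axes as the clamp's
- housing_foot (a point): middle of the flat foot of the clamp's screw housing, the block at its -y side: 31 mm to -y of the band's centre and 16.5 mm below it. Housing: 20 mm along x, 26 mm along y, 34.5 mm high. Foot and band carry the clamp on the desk; on the stub the foot rests on the ledge. Axes as the clamp's
- thumb_wing (a point): middle of the thumbscrew's wing, on the screw's vertical axis: 34 mm to -y of the band's centre, 51 mm above it. The wing is an upright blade 8 mm thick, 26 mm long, 18 mm high (9 mm up and down from here) on a 9 mm stem, wholly above the lug's top. The point turns with it: x = across its thickness, y = along its length
- clamp_screw (a joint): angle of the thumbscrew, rad; grows clockwise seen from above (tightening); 0 = wing along the clamp's y; starts at 0 to 0.3, hard end at 4. Turns at 0.1 to 0.22 N m, stays where left. 1 rad drives a saddle 5 mm from the housing into the band (+y); unknown take-up: it grips the stub at 1.4 to 2.4 rad. Then the torque grows by 5 mm x saddle force. Snug: 10 to 35 N (0.05 to 0.17 N m more)
- port: gas port fixed to the desk: aluminium block on a grey base plate, brass hose stub pointing level to the port's -x (roughly at the robot). Origin on the desk straight below the stub's axis at the shoulder's front face; z up. Stub axis: y 0, z 90 mm. Seated, the clamp's origin is at x = -8 mm. Block behind: x 12 to 62, y -40 to 40, top at z 104 mm
- stub_tip (a point): tip of the barbed stub, on its axis, 50 mm in front of the shoulder. Axes as the port's. From the tip towards +x: cone growing from 8 to 12.5 mm radius over 13 mm, a barb lip, a second cone from 11 to 12.5 mm with its lip 24 mm from the tip, then a plain neck of 11 mm radius, 26 mm long, to the shoulder
- ledge (a point): middle of the top face of the port's ledge, a level bar beside and below the stub for the screw housing: x -45 to 12, y -48 to -22, top at z 72 mm in the port's frame, 1.5 mm below the foot of a clamp that is centred on the stub. Axes as the port's
- port_shoulder: round brass shoulder of 17 mm radius behind the neck; origin at the middle of its front face, on the stub's axis; x as the port's
- small_bottle: white plastic bottle with red cap, 48 mm across, 124 mm tall, a bystander; origin under its foot
- sample_vial: glass vial with white cap, 28 mm across, 58 mm tall, a bystander; origin under its foot
- hex_union: white pipe union lying on the desk, 18x38x15 mm, a bystander; origin at its underside
Mind the look-alikes: they are no part of the job. There is more than one size of the clamp; the job needs the smallest.

How it is judged (in metres and radians):
On the way:
1. the band is on the neck against the shoulder (within 4 mm), housing at the ledge side, screw not yet tight (x of clamp in the frame of port_shoulder between -0.012 and 0 m and distance between clamp and port_shoulder below 0.0135 m and y of thumb_wing in the frame of port below -0.02 m and contact force between clamp_saddle_c0 and port below 3 N), for 0.2 s.
At the end, for the whole second after the job is handed in: The clamp sits on the stub's neck within 4 mm of the shoulder, in line with the stub (0.2 rad) and upright (0.3 rad), housing on the ledge side, its saddle pressing the stub with more than 8 N (and never over 40 N), at rest and released (x of clamp in the frame of port_shoulder between -0.012 and 0 m and distance between clamp and port_shoulder below 0.0135 m and y of thumb_wing in the frame of port below -0.02 m and angle between the x axis of clamp and the x axis of port, either way round below 0.2 rad and angle between clamp's own z axis and vertical below 0.3 rad and contact force between clamp_saddle_c0 and port above 8 N and linear speed of clamp below 0.01 m/s); the robot touches nothing.
It fails at once if the saddle squeezes the stub with more than 40 N (overtightened) (contact force between clamp_saddle_c0 and port above 40 N).
It fails at once if the clamp is rammed against the shoulder with more than 25 N (contact force between clamp and port_shoulder above 25 N).
It fails at once if a bystander is shifted by more than 20 mm (distance of any of small_bottle, sample_vial, hex_union from where it was at the start of the episode above 0.02 m).
It also fails if it takes over 72 s, if anything falls off the work surface, if the arm or the gripper's body presses on something with over 40 N, if the wrist force passes 120 N, or if a joint passes its speed limit or range.

## Working session

There is one attempt and no reset: what is moved stays moved. The work goes in short steps, Python scripts to look and compute and a tool call to move; the robot and the scene stay as the last step left them, time stands still between calls to the robot, and variables do not carry over. Pictures are saved under pics/ and viewed, about 8 in all and at most 12, crops included, and the job is handed in when it is done.

Besides the shell and the picture viewer there is one more tool, called after "Request:" by a JSON object that holds its "op" and its "data", one argument or row to a line. step_arm: Moves the arm, as the interface text tells. Its arguments: {"type":"object","properties":{"moves":{"type":"array","items":{"type":"array","items":{"type":"number"}}},"grip_force":{"type":"number"}},"required":["moves"]}

```bash
mkdir -p pics
python3 - <<'E'
from rig import bot
import cv2,numpy as np
for n in("scene","top"):
    p,d=bot.read_camera(n); cv2.imwrite(f"pics/{n}0.png",p[:,:,::-1]); np.savez(f"{n}0.npz",p=p,d=d)
    print(n,bot.camera_info(n))
print(bot.sense())
E
```

```text
scene {'fx': 364.993310546901, 'fy': 364.993310546901, 'cx': 254.5248655680237, 'cy': 184.99716222391044, 'dist_coeffs': array([-0.01509746,  0.        ,  0.        ,  0.        ,  0.        ]), 'xyz': array([ 22.65872801, 315.07895738, 837.69247424]), 'attitude': array([-0.40434222,  0.83165546, -0.34113181,  0.16877695])}
top {'fx': 346.79398961779754, 'fy': 346.79398961779754, 'cx': 252.82633342125186, 'cy': 196.9975641908791, 'dist_coeffs': array([-0.0155384,  0.       ,  0.       ,  0.       ,  0.       ]), 'xyz': array([ 521.32982337, -109.94672659, 1059.5229555 ]), 'attitude': array([ 0.70958789, -0.70309356,  0.04075544, -0.02198809])}
{'clock': 0.1, 'joints': array([ 1.35881651,  0.68991708, -0.19451649,  1.56620819,  0.15728369,
        0.90250332, -0.21513206]), 'joint_vel': array([ 7.25597951e-04, -1.88996984e-03,  1.07166074e-03, -4.39991922e-03,
       -6.25580067e-05,  8.88126023e-04,  1.18913882e-03]), 'joint_efforts': array([-2.55539300e-03, -5.28496778e+01, -1.27144206e+00, -1.53836381e+01,
       -5.26186090e-02,  2.05034841e-03,  7.66654580e-05]), 'ee_pos': array([ 151.90235194, -605.70959498,  251.98801463]), 'eef_rot': array([ 9.92456514e-01,  1.22594409e-01, -1.54042255e-04, -8.09155054e-04]), 'ft_force': array([0.13494469, 0.04239795, 0.7374005 ]), 'ft_torque': array([-0.02487313,  0.0493163 ,  0.05807519]), 'finger_gap': 0.996526197182863}
```

View pics/scene0.png

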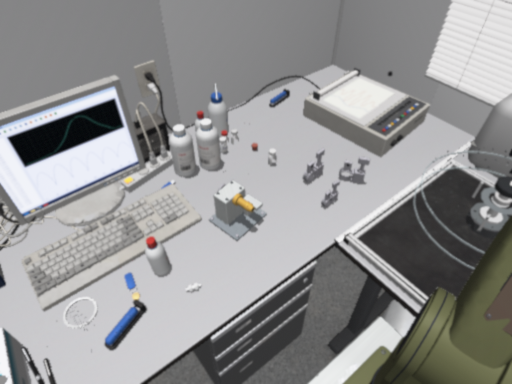

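View pics/top0.png

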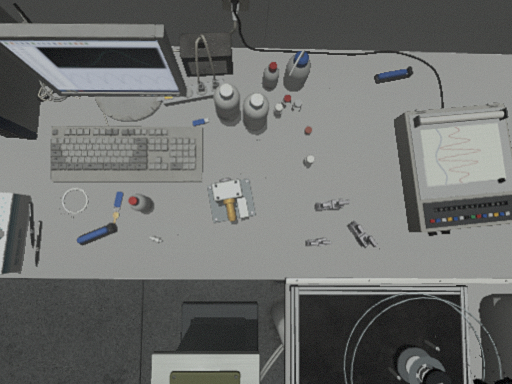

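The scene picture shows the port at about (235,205), three clamps at about (313,168), (353,170) and (330,195), the vial at (272,157), the bottle at (157,257) and the union at (193,288). In the top picture the port is at (231,200) and the clamps are at (330,204), (317,242) and (362,235). Next I'll enlarge the clamps and get 3D points.

```bash
cat > h.py <<'E'
import numpy as np,cv2
from scipy.spatial.transform import Rotation as R
from rig import bot
def cam(n):
    c=bot.camera_info(n); K=np.array([[c['fx'],0,c['cx']],[0,c['fy'],c['cy']],[0,0,1.]])
    return K,c['dist_coeffs'],c['xyz'],R.from_quat(c['attitude']).as_matrix()
def cloud(n,d):
    K,D,t,M=cam(n); v,u=np.mgrid[:384,:512]
    r=cv2.undistortPoints(np.stack([u,v],-1).reshape(-1,1,2).astype(float),K,D).reshape(384,512,2)
    P=np.dstack([r*d[...,None],d])@M.T+t; P[d<=0]=np.nan
    return P
def ray(n,u,v,z):
    K,D,t,M=cam(n); r=cv2.undistortPoints(np.array([[[u,v]]],float),K,D)[0,0]
    w=M@[r[0],r[1],1]; return t+w*(z-t[2])/w[2]
def proj(n,P):
    K,D,t,M=cam(n); return cv2.projectPoints((np.atleast_2d(P)-t)@M,np.zeros(3),np.zeros(3),K,D)[0].reshape(-1,2)
E
python3 - <<'E'
from h import *
o=[]
T=np.load("top0.npz");S=np.load("scene0.npz")
def crop(p,x,y,w,h,W,H):return cv2.resize(p[y:y+h,x:x+w,::-1],(W,H),interpolation=cv2.INTER_CUBIC)
a=crop(T['p'],295,185,95,71,400,300);b=crop(S['p'],290,140,95,71,400,300)
c=crop(T['p'],200,170,66,50,400,300);d=crop(S['p'],200,170,80,60,400,300)
cv2.imwrite("pics/c1.png",np.vstack([np.hstack([a,b]),np.hstack([c,d])]))
P=cloud("top",T['d'])
print(np.nanmedian(P[260,280:320],axis=0))
m=((P[...,2]>6)&(P[...,0]>250)).astype(np.uint8)
m[:, :200]=0;m[:,400:]=0;m[:170]=0
n,l,s,ce=cv2.connectedComponentsWithStats(m)
for i in range(1,n):
    if s[i,4]>15:
        q=P[l==i]; print(ce[i].round(),s[i,4],q.min(0).round(),q.max(0).round(),np.nanmean(q,0).round())
E
```

```text
[ 4.25407580e+02 -2.80762983e+02 -1.54123946e-02]
[200. 176.] 26 [658.  20.  10.] [695.  24.  25.] [677.  22.  16.]
[230. 199.] 1490 [ 541. -142.    6.] [673.   2. 112.] [604. -72.  62.]
[331. 204.] 253 [ 580. -405.    6.] [ 609. -324.  101.] [ 594. -365.   55.]
[362. 235.] 333 [ 472. -484.    6.] [ 547. -424.  104.] [ 504. -454.   53.]
[317. 242.] 146 [ 472. -356.   10.] [ 493. -294.   80.] [ 483. -326.   43.]
[344. 303.] 4008 [ 250. -578.    6.] [ 355. -248.  147.] [ 303. -409.   23.]
```

View pics/c1.png

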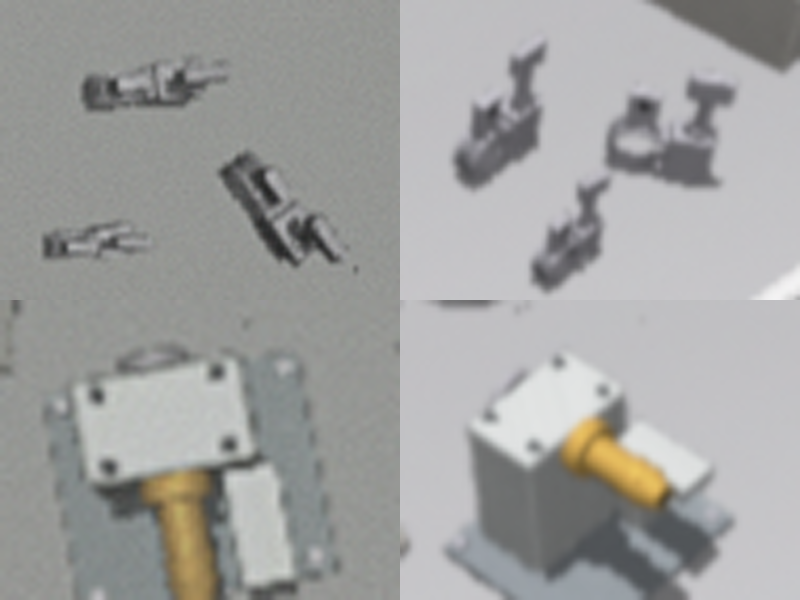

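The smallest clamp is at top (317,242), about (483,-326): 62 mm long and 80 mm high, which matches. Its housing points to world -y. The other two are about 101 mm tall. Now the poses.

Run:
```python
from h import *
T=np.load("top0.npz");S=np.load("scene0.npz")
P=cloud("top",T['d']);Q=cloud("scene",S['d'])
# port block top
b=(abs(P[...,2]-104)<5)&(P[...,0]>540)&(P[...,0]<700)&(abs(P[...,1]+70)<80)&(T['p'].max(-1).astype(int)-T['p'].min(-1)<60)
print("block",b.sum(),cv2.minAreaRect(P[b][:,:2].astype(np.float32)))
for n,p,C in(("top",T['p'],P),("scene",S['p'],Q)):
    h=cv2.cvtColor(p,cv2.COLOR_RGB2HSV)
    m=(h[...,0]>10)&(h[...,0]<32)&(h[...,1]>110)&(C[...,0]>500)&(abs(C[...,1]+70)<80)&(C[...,2]>70)
    q=C[m];print(n,"brass",m.sum(),q.min(0).round(1),q.max(0).round(1))
    if n=="top":
        for x0 in range(int(q[:,0].min()),int(q[:,0].max()),6):
            s=q[(q[:,0]>=x0)&(q[:,0]<x0+6)]
            if len(s):print(x0,len(s),s[:,1].min().round(1),s[:,1].max().round(1),s[:,2].max().round(1))
    # clamp points
    c=(C[...,2]>6)&(abs(C[...,0]-483)<35)&(abs(C[...,1]+326)<48)
    q=C[c]
    print(n,"clamp",c.sum())
    for lo,hi in((6,20),(20,30),(30,39),(39,52),(52,62),(62,70),(70,84)):
        s=q[(q[:,2]>=lo)&(q[:,2]<hi)]
        if len(s):print(lo,len(s),s.min(0).round(1),s.max(0).round(1),s.mean(0).round(1))
```

```text
block 527 ((610.0157470703125, -64.52305603027344), (95.55306243896484, 79.75752258300781), 10.987776756286621)
top brass 125 [542.7 -83.5  94. ] [601.1 -55.4 108.5]
542 6 -80.8 -72.6 99.4
548 17 -83.5 -69.6 104.1
554 12 -83.4 -66.8 104.0
560 13 -83.4 -66.8 103.6
566 10 -77.7 -66.7 102.6
572 9 -77.6 -66.6 100.9
578 14 -77.7 -63.8 103.8
584 13 -74.8 -60.7 102.6
590 17 -77.5 -55.4 107.8
596 14 -80.2 -58.1 108.5
top clamp 146
6 6 [ 477.4 -330.8   10.3] [ 492.6 -294.5   19.6] [ 485.  -307.    16.7]
20 31 [ 471.8 -331.5   20.3] [ 492.9 -294.3   29.6] [ 481.5 -310.1   26.7]
30 55 [ 475.2 -354.4   30.1] [ 493.2 -300.8   39. ] [ 483.1 -333.    33.9]
39 5 [ 478.5 -347.1   39.6] [ 490.4 -302.4   46.1] [ 482.7 -320.6   41.4]
52 21 [ 476.4 -333.3   52.5] [ 488.2 -302.4   61.8] [ 481.9 -313.2   56.7]
62 4 [ 482.4 -343.4   62.3] [ 488.4 -318.6   69.5] [ 486.2 -332.3   65.5]
70 24 [ 480.1 -355.7   70.3] [ 488.6 -333.2   79.9] [ 484.1 -344.9   75.6]
scene brass 174 [538.  -81.4  77.2] [597.1 -50.6 109.5]
scene clamp 220
6 41 [ 469.1 -355.2    6.3] [ 484.5 -295.2   19.4] [ 474.4 -323.2   12.6]
20 36 [ 469.9 -351.7   20.1] [ 485.6 -294.2   29.9] [ 475.6 -315.    25.9]
30 52 [ 469.4 -355.4   30.1] [ 491.3 -299.3   39. ] [ 475.9 -326.4   34.3]
39 32 [ 473.1 -353.3   39.1] [ 487.7 -302.    51.7] [ 478.2 -326.6   44.8]
52 26 [ 473.4 -346.5   52.2] [ 482.7 -302.2   62. ] [ 477.4 -318.7   57.7]
62 12 [ 477.  -356.2   63.2] [ 484.8 -331.7   70. ] [ 478.9 -345.1   66.3]
70 21 [ 476.8 -355.4   70.1] [ 486.3 -332.2   78.9] [ 480.5 -340.7   74.2]
```

Run:
```python
from h import *
T=np.load("top0.npz");P=cloud("top",T['d']);p=T['p']
s=4
big=cv2.resize(p[165:235,195:270],None,fx=s,fy=s,interpolation=cv2.INTER_CUBIC)
h=cv2.cvtColor(big,cv2.COLOR_RGB2HSV)
def W(u,v,z): return ray("top",195+(u+.5)/s-.5,165+(v+.5)/s-.5,z)[:2]
m=((h[...,0]>8)&(h[...,0]<34)&(h[...,1]>110)).astype(np.uint8)
n,l,st,ce=cv2.connectedComponentsWithStats(m);k=1+st[1:,4].argmax();m=l==k;print(st[k])
A=[]
for v in range(st[k,1],st[k,1]+st[k,3],4):
    u=np.where(m[v])[0]; a,b=W(u.min()-.5,v,90),W(u.max()+.5,v,90); A.append([*(a+b)/2,abs(a[1]-b[1])])
A=np.array(A);print(A.round(1))
B=A[(A[:,0]>A[:,0].min()+5)&(A[:,2]<27)];f=np.polyfit(B[:,0],B[:,1],1);print("axis slope deg",np.degrees(np.arctan(f[0])),"y@570",np.polyval(f,570))
g=((h[...,2]>185)&(h[...,1]<45)).astype(np.uint8)
n,l,st,ce=cv2.connectedComponentsWithStats(g)
for k in range(1,n):
    if st[k,4]>300:
        c=cv2.findContours((l==k).astype(np.uint8),0,1)[0][0][:,0]
        for z in(104,72): print(st[k],z,cv2.minAreaRect(np.array([W(*q,z) for q in c],np.float32)))
# clamp
big=cv2.resize(p[225:260,295:345],None,fx=8,fy=8,interpolation=cv2.INTER_CUBIC);cv2.imwrite("pics/c2.png",cv2.resize(big[:,:,::-1],(800,560)))
```

```text
[ 116  136   45   87 2032]
[[602.6 -75.3   0.7]
 [599.7 -69.7  21.7]
 [596.8 -67.3  28. ]
 [594.  -65.3  22.4]
 [591.2 -64.2  18.9]
 [588.5 -69.5  14. ]
 [585.6 -69.2  16.1]
 [582.8 -69.6  16.8]
 [580.1 -71.   16.8]
 [577.3 -71.8  16.8]
 [574.5 -71.8  15.4]
 [571.7 -72.2  16. ]
 [568.9 -72.6  15.3]
 [566.1 -74.   16.7]
 [563.3 -74.8  16.7]
 [560.5 -74.8  16.7]
 [557.7 -75.2  17.4]
 [555.  -75.9  17.4]
 [552.2 -75.6  15.3]
 [549.4 -76.7  14.6]
 [546.6 -76.7  13.2]
 [543.8 -76.4   8.4]]
axis slope deg 8.860311700288047 y@570 -72.81195111781143
[  71   61  114   76 5535] 104 ((626.5130615234375, -61.860755920410156), (43.8752555847168, 73.19981384277344), 10.99035358428955)
[  71   61  114   76 5535] 72 ((630.03564453125, -60.25039291381836), (45.3446044921875, 75.65122985839844), 10.990352630615234)
[ 170  132   42   76 2110] 104 ((578.6473999023438, -106.44467163085938), (50.361297607421875, 21.741979598999023), 10.768321990966797)
[ 170  132   42   76 2110] 72 ((580.5669555664062, -106.3274154663086), (52.047935485839844, 22.470096588134766), 10.768301010131836)
```

View pics/c2.png

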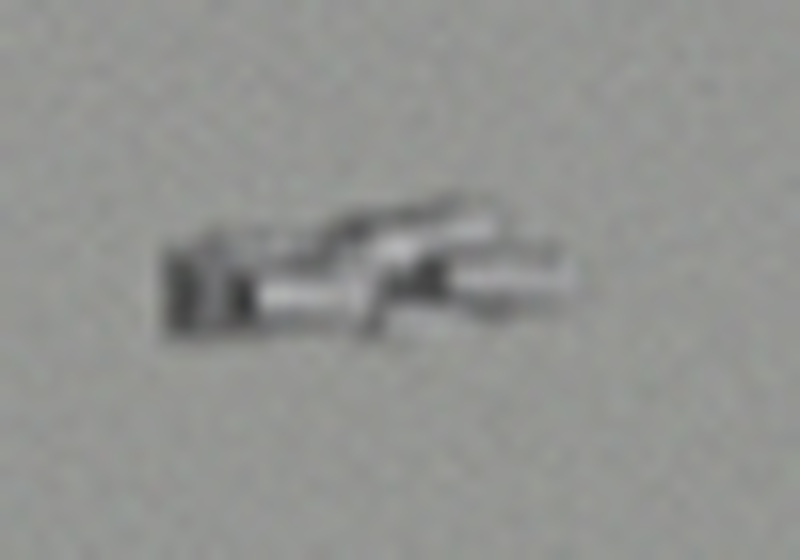

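The crop shows the lug top at about (312,298) in the crop, which is px (314.5,243.6). The wing top is at (510,275), px (326.9,242.2).

Run:
```python
from h import *
l=ray("top",314.0,243.1,57.5);w=ray("top",326.4,241.7,76.5)
print(l,w,np.linalg.norm((l-w)[:2]),np.degrees(np.arctan2(*( (l-w)[[0,1]]*[-1,1]))))
s=bot.sense();M=R.from_quat(s['eef_rot']).as_matrix();print(M.round(3),s['ee_pos'])
for t in([480,-312,140],[480,-312,51]): print(M.T@(np.array(t)-s['ee_pos']))
```

```text
[ 479.01947371 -313.74609796   57.5       ] [ 483.97307727 -345.25837294   76.5       ] 31.89924235220466 8.933561532931721
[[ 0.97   0.243 -0.001]
 [ 0.243 -0.97   0.002]
 [-0.    -0.002 -1.   ]] [ 151.90235194 -605.70959498  251.98801463]
[ 389.71858434 -204.85761442  112.28308463]
[ 389.7281398  -204.71130982  201.28296386]
```

Port: yaw 11°, origin (590.2,-68.9). The block, ledge and stub measurements agree to about 0.5 mm. Lug at about (480,-313), clamp yaw about 7°. I'll start the approach.

Request:
{"op": "step_arm", "data": {
  "moves": [
    [390,-205,80,0,0,-55,120],
    [390,-205,80,0,0,-55,120],
    [390,-205,80,0,0,-55,120],
    [390,-205,80,0,0,-55,120],
    [390,-205,80,0,0,-55,120],
    [390,-205,80,0,0,-55,120],
    [390,-205,80,0,0,-55,120],
    [390,-205,80,0,0,-55,120]
  ],
  "grip_force": 20
}}

```text
clock: 0.77
ee_pos: [397.0, -385.7, 192.3]
eef_rot: [0.822, 0.569, 0.0, -0.001]
ft_force: [0.6, -0.6, 1.2]
finger_gap: 0.532
```

```bash
cat > go.py <<'E'
# go.py x y z yaw_of_tool_y(deg): shift/turn in tool axes (tool kept pointing down)
import sys
from h import *
x,y,z,a=map(float,sys.argv[1:5]); s=bot.sense();q=R.from_quat(s['eef_rot'])
M=q.as_matrix(); a=np.radians(a)
Y=np.array([np.cos(a),np.sin(a),0]);Z=np.array([0,0,-1.]);G=np.column_stack([np.cross(Y,Z),Y,Z])
print("pos",s['ee_pos'].round(2),"yawY",np.degrees(np.arctan2(M[1,1],M[0,1])).round(2),"tilt",M[:,2].round(4),"j",s['joints'].round(2),"F",s['ft_force'].round(2),"T",s['ft_torque'].round(3),"gap",round(s['finger_gap']*88,2),"t",s['clock'])
print("shift",(M.T@(np.array([x,y,z])-s['ee_pos'])).round(1),"rot",np.degrees((q.inv()*R.from_matrix(G)).as_rotvec()).round(2))
E
python3 go.py 480 -313 110 7
```

```text
pos [ 397.01 -385.74  192.32] yawY -20.6 tilt [-0.001  0.002 -1.   ] j [ 0.93  0.7  -0.4   1.84  0.4   0.69 -0.06] F [ 0.58 -0.63  1.18] T [-0.026 -0.071 -0.079] gap 46.8 t 0.7667
shift [97.2 52.2 82.4] rot [ -0.07  -0.11 -27.6 ]
```

Request:
{"op": "step_arm", "data": {
  "moves": [
    [97,52,60,0,0,-27.6,120],
    [97,52,60,0,0,-27.6,120],
    [97,52,70,0,0,-27.6,120],
    [97,52,82,0,0,-27.6,120],
    [97,52,82,0,0,-27.6,120],
    [97,52,82,0,0,-27.6,120]
  ]
}}

```text
clock: 1.27
ee_pos: [478.7, -313.0, 109.5]
eef_rot: [0.664, 0.748, -0.0, -0.002]
ft_force: [-0.4, -0.5, 0.1]
finger_gap: 0.527
```

```bash
python3 go.py 480 -313 52 7
python3 - <<'E'
from h import *
p,d=bot.read_camera("scene");a=cv2.resize(p[140:220,280:390,::-1],(600,436),interpolation=2);cv2.imwrite("pics/s2.png",a)
E
```

```text
pos [ 478.69 -312.99  109.55] yawY 6.85 tilt [-0.0039  0.0028 -1.    ] j [ 0.75  0.86 -0.43  1.83  0.6   0.6   0.06] F [-0.35 -0.49  0.08] T [-0.033 -0.049  0.029] gap 46.42 t 1.2667
shift [-0.4  1.5 57.5] rot [-0.2  -0.19 -0.15]
```

View pics/s2.png

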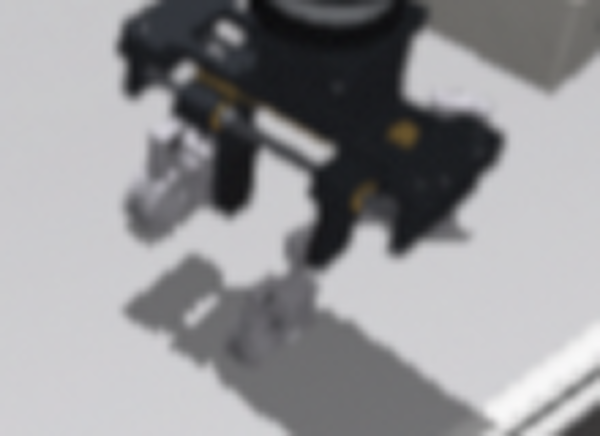

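The jaws straddle the small clamp at about (265,310) in the picture, and the neighbours are clear. Descend and grip.

Request:
{"op": "step_arm", "data": {
  "moves": [
    [0,1.5,20,-0.2,-0.2,0,120],
    [0,1.5,40,-0.2,-0.2,0,120],
    [0,1.5,52,-0.2,-0.2,0,120],
    [0,1.5,57.5,-0.2,-0.2,0,120],
    [0,1.5,57.5,-0.2,-0.2,0,120]
  ]
}}

```text
clock: 1.73
ee_pos: [479.0, -314.9, 52.7]
eef_rot: [0.665, 0.747, -0.001, 0.001]
ft_force: [-0.1, 0.1, 0.0]
finger_gap: 0.529
```

Request:
{"op": "step_arm", "data": {
  "moves": [
    [0,0,0,0,0,0,180],
    [0,0,0,0,0,0,220],
    [0,0,0,0,0,0,255],
    [0,0,0,0,0,0,255],
    [0,0,0,0,0,0,255],
    [0,0,0,0,0,0,255]
  ],
  "grip_force": 20
}}

```text
clock: 2.23
ee_pos: [479.2, -315.0, 53.0]
eef_rot: [0.665, 0.747, -0.001, 0.001]
ft_force: [0.5, -0.3, 0.3]
finger_gap: 0.099
```

```bash
python3 go.py 480 -313 130 7
```

```text
pos [ 479.15 -315.     53.04] yawY 6.59 tilt [ 4.0e-04 -2.4e-03 -1.0e+00] j [ 0.7   0.94 -0.35  1.85  0.66  0.47 -0.  ] F [ 0.5  -0.29  0.28] T [-0.04  -0.153  0.007] gap 8.74 t 2.2333
shift [  1.7   1.1 -77. ] rot [ 0.01  0.14 -0.41]
```

Request:
{"op": "step_arm", "data": {
  "moves": [
    [0,0,-30,0,0,0,255],
    [0,0,-60,0,0,0,255],
    [0,0,-73.5,0,0,0,255],
    [0,0,-73.5,0,0,0,255]
  ]
}}

```text
clock: 2.57
ee_pos: [481.0, -315.5, 129.5]
eef_rot: [0.665, 0.746, 0.0, 0.004]
ft_force: [0.2, -0.6, -1.7]
finger_gap: 0.093
```

```bash
python3 go.py 515 -84 126.5 11
```

```text
pos [ 480.95 -315.52  129.45] yawY 6.58 tilt [ 0.0056 -0.0048 -1.    ] j [ 0.76  0.83 -0.45  1.82  0.58  0.62  0.07] F [ 0.21 -0.61 -1.73] T [-0.002 -0.123  0.008] gap 8.15 t 2.5667
shift [226.1  60.3   2. ] rot [ 0.28  0.32 -4.43]
```

Request:
{"op": "step_arm", "data": {
  "moves": [
    [40,10,1,0.3,0.3,-1,255],
    [75,20,2,0.3,0.3,-2,255],
    [110,30,2,0.3,0.3,-3,255],
    [145,40,2,0.3,0.3,-4,255],
    [180,50,2,0.3,0.3,-4.4,255],
    [210,57,2,0.3,0.3,-4.4,255],
    [226,60,2,0.3,0.3,-4.4,255],
    [226,60,2,0.3,0.3,-4.4,255]
  ]
}}

```text
clock: 3.23
ee_pos: [514.9, -78.1, 125.8]
eef_rot: [0.633, 0.774, 0.001, -0.001]
ft_force: [-0.2, 0.3, -1.0]
finger_gap: 0.089
```

Request:
{"op": "step_arm", "data": {
  "moves": [
    [0,0,0,0,0,0,255],
    [0,0,0,0,0,0,255],
    [0,0,0,0,0,0,255]
  ]
}}

```text
clock: 3.48
ee_pos: [514.3, -79.6, 125.2]
eef_rot: [0.634, 0.774, 0.0, -0.002]
ft_force: [-0.1, 0.6, -0.7]
finger_gap: 0.089
```

```bash
python3 go.py 515 -84 126.5 11;  python3 - <<'E'
from h import *
p,d=bot.read_camera("top");q,e=bot.read_camera("scene");np.savez("m3.npz",p=p,d=d,q=q,e=e)
a=cv2.resize(p[175:230,200:275,::-1],(600,440),interpolation=2);b=cv2.resize(q[175:245,200:295,::-1],(600,440),interpolation=2);cv2.imwrite("pics/s3.png",cv2.resize(np.hstack([a,b]),(800,293)))
E
```

```text
pos [514.3  -79.62 125.18] yawY 11.34 tilt [-0.0021  0.0028 -1.    ] j [ 0.3   0.78 -0.39  1.98  0.58  0.5  -0.31] F [-0.1   0.59 -0.68] T [-0.011 -0.143 -0.027] gap 7.82 t 3.4833
shift [-4.4 -0.2 -1.3] rot [-0.09 -0.18  0.34]
```

View pics/s3.png

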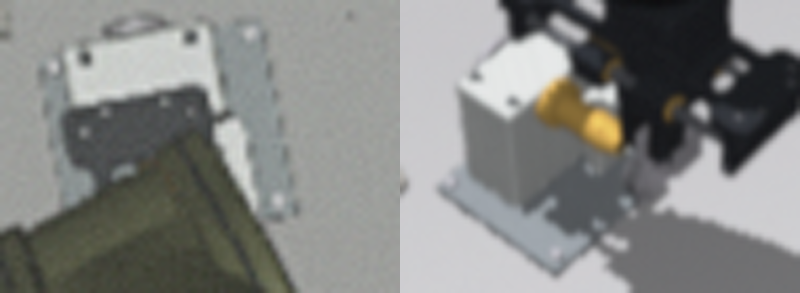

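The top view is blocked by the arm. In the scene view the clamp at about (655,165) stands short of the stub tip at (620,150). I'll measure the clamp's offset in the tool frame from the scene depth.

Run:
```python
from h import *
m=np.load("m3.npz");s=bot.sense();M=R.from_quat(s['eef_rot']).as_matrix()
Q=cloud("scene",m['e']);L=(Q-s['ee_pos'])@M
k=(L[...,2]>17)&(L[...,2]<56)&(abs(L[...,1])<25)&(L[...,0]>-60)&(L[...,0]<40)
n,l=cv2.connectedComponents(k.astype(np.uint8))
q=L[k];c=m['q'][k]
for lo in range(17,56,4):
    t=q[(q[:,2]>=lo)&(q[:,2]<lo+4)]
    if len(t):print(lo,len(t),"x",np.sort(t[:,0])[[0,-3 if len(t)>2 else -1,-1]].round(1),"y",t[:,1].min().round(1),t[:,1].max().round(1))
# initial cloud in clamp-ish frame
for n,f in(("top","top0.npz"),("scene","scene0.npz")):
    C=cloud(n,np.load(f)['d']);a=np.radians(7);u=np.array([-np.sin(a),np.cos(a),0])
    c=C[(C[...,2]>6)&(abs(C[...,0]-481)<30)&(abs(C[...,1]+326)<48)]
    t=(c-[479.15,-315,0])@u
    for lo,hi in((6,12),(12,22),(22,30),(45,60),(62,80)):
        z=t[(c[:,2]>lo)&(c[:,2]<hi)]
        if len(z):print(n,lo,z.min().round(1),np.sort(z)[-3:].round(1))
```

```text
17 13 x [-30.9  10.7  12.3] y -10.8 4.9
21 19 x [-33.2  15.6  17.4] y -11.9 7.6
25 15 x [-39.3  17.2  19.2] y -11.4 6.0
29 15 x [-38.6  19.3  21.1] y -11.6 5.5
33 11 x [-39.3  17.7  20. ] y -11.2 5.5
37 17 x [-37.6  19.2  20.1] y -11.4 25.0
41 15 x [-38.1  -8.   -3.7] y -11.1 3.3
45 25 x [-38.5   9.1  10.8] y -11.4 2.5
49 14 x [-26.1   5.5  12.6] y -10.8 3.4
top 6 -16.0 [-16.]
top 12 -17.3 [19.6 19.9 20.4]
top 22 -18.0 [17.9 18.6 18.9]
top 45 -5.0 [10.2 11.9 12.2]
top 62 -40.6 [-18.6 -18.6  -3.9]
scene 6 -35.7 [-3.3 15.9 17.4]
scene 12 -39.2 [19.6 20.4 21.2]
scene 22 -35.7 [19.4 20.4 20.4]
scene 45 -33.6 [12.6 12.8 13.2]
scene 62 -40.8 [-17.7 -17.1 -17. ]
```

```bash
python3 go.py 519.2 -86.4 126.5 11
```

```text
pos [514.47 -79.8  125.43] yawY 11.31 tilt [-0.0016  0.0029 -1.    ] j [ 0.3   0.78 -0.39  1.98  0.58  0.5  -0.31] F [ 0.24  0.15 -0.61] T [-0.04  -0.091 -0.003] gap 7.38 t 3.5833
shift [-7.4  3.3 -1.1] rot [-0.06 -0.18  0.31]
```

Request:
{"op": "step_arm", "data": {
  "moves": [
    [-4,3.3,-1.2,0,-0.2,0.3,255],
    [-7.4,3.3,-1.2,0,-0.2,0.3,255],
    [-7.4,3.3,-1.2,0,-0.2,0.3,255],
    [-7.4,3.3,-1.2,0,-0.2,0.3,255],
    [-7.4,3.3,-1.2,0,-0.2,0.3,255],
    [-7.4,3.3,-1.2,0,-0.2,0.3,255]
  ]
}}

```text
clock: 4.08
ee_pos: [519.1, -86.3, 126.6]
eef_rot: [0.636, 0.772, -0.0, -0.0]
ft_force: [0.3, -0.7, -1.4]
finger_gap: 0.091
```

```bash
python3 go.py 519.2 -86.4 126.5 11
```

```text
pos [519.1  -86.34 126.65] yawY 11.02 tilt [-9.e-04 -4.e-04 -1.e+00] j [ 0.31  0.78 -0.39  1.96  0.58  0.51 -0.3 ] F [ 0.34 -0.75 -1.4 ] T [ 0.073 -0.069  0.022] gap 8.02 t 4.0833
shift [-0.1  0.1  0.1] rot [-0.06  0.01  0.02]
```

Request:
{"op": "step_arm", "data": {
  "moves": [
    [0,4,0,0,0,0,255],
    [0,8,0,0,0,0,255],
    [0,12,0,0,0,0,255],
    [0,16,0,0,0,0,255],
    [0,20,0,0,0,0,255],
    [0,24,0,0,0,0,255],
    [0,24,0,0,0,0,255],
    [0,24,0,0,0,0,255]
  ]
}}

```text
clock: 4.75
ee_pos: [542.8, -81.6, 126.5]
eef_rot: [0.636, 0.772, -0.0, -0.0]
ft_force: [-0.1, -1.2, -1.0]
finger_gap: 0.089
```

```bash
python3 go.py 583 -74 126.5 11;  python3 - <<'E'
from h import *
q,e=bot.read_camera("scene");np.savez("m4.npz",q=q,e=e)
cv2.imwrite("pics/s4.png",cv2.resize(q[180:240,210:290,::-1],(800,600),interpolation=2))
E
```

```text
pos [542.83 -81.63 126.53] yawY 11.02 tilt [-9.e-04 -3.e-04 -1.e+00] j [ 0.3   0.8  -0.4   1.89  0.56  0.56 -0.28] F [-0.13 -1.24 -1.02] T [-0.026 -0.07  -0.038] gap 7.85 t 4.75
shift [-0.2 40.9 -0. ] rot [-0.05  0.01  0.02]
```

View pics/s4.png

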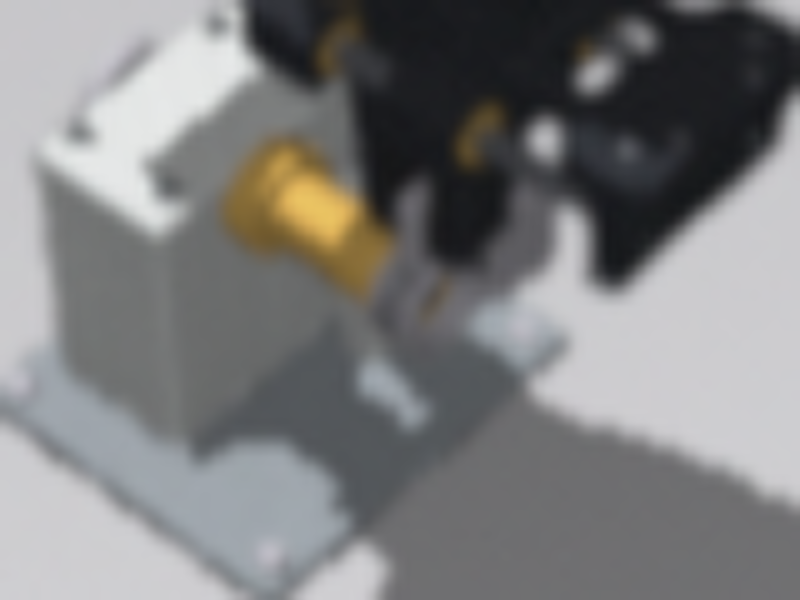

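The band at about (430,290) is over the tip, with brass showing inside the ring and no contact force. I'll slide on in small steps.

Request:
{"op": "step_arm", "data": {
  "moves": [
    [-0.2,2,0,0,0,0,255],
    [-0.2,4,0,0,0,0,255],
    [-0.2,6,0,0,0,0,255],
    [-0.2,8,0,0,0,0,255],
    [-0.2,10,0,0,0,0,255],
    [-0.2,12,0,0,0,0,255],
    [-0.2,12,0,0,0,0,255]
  ]
}}

```text
clock: 5.38
ee_pos: [554.9, -79.4, 126.6]
eef_rot: [0.636, 0.772, -0.0, -0.0]
ft_force: [0.5, -0.6, -1.5]
finger_gap: 0.088
```

```bash
python3 go.py 583 -74 126.5 11
```

```text
pos [554.91 -79.45 126.56] yawY 11.02 tilt [-6.e-04 -2.e-04 -1.e+00] j [ 0.3   0.81 -0.41  1.86  0.55  0.58 -0.28] F [ 0.48 -0.6  -1.54] T [ 0.026 -0.088 -0.044] gap 7.72 t 5.3833
shift [-0.  28.6  0. ] rot [-0.04  0.01  0.02]
```

Request:
{"op": "step_arm", "data": {
  "moves": [
    [0,2,0,0,0,0,255],
    [0,4,0,0,0,0,255],
    [0,6,0,0,0,0,255],
    [0,8,0,0,0,0,255],
    [0,10,0,0,0,0,255],
    [0,12,0,0,0,0,255],
    [0,14,0,0,0,0,255],
    [0,14,0,0,0,0,255]
  ]
}}

```text
clock: 6.05
ee_pos: [569.2, -76.6, 126.6]
eef_rot: [0.636, 0.772, 0.0, 0.0]
ft_force: [-0.2, -0.7, -0.8]
finger_gap: 0.087
```

```bash
python3 go.py 583 -74 126.5 11
```

```text
pos [569.21 -76.6  126.59] yawY 11.02 tilt [ 1.e-04 -0.e+00 -1.e+00] j [ 0.29  0.83 -0.42  1.82  0.55  0.61 -0.27] F [-0.21 -0.67 -0.8 ] T [-0.032 -0.135  0.008] gap 7.69 t 6.05
shift [-0.1 14.   0.1] rot [0.   0.   0.02]
```

Still free. 14 mm is left to the nominal seat, so I'll slow down near the end.

Request:
{"op": "step_arm", "data": {
  "moves": [
    [0,2,0,0,0,0,255],
    [0,4,0,0,0,0,255],
    [0,6,0,0,0,0,255],
    [0,8,0,0,0,0,255],
    [0,9,0,0,0,0,255],
    [0,10,0,0,0,0,255],
    [0,10.5,0,0,0,0,255],
    [0,10.5,0,0,0,0,255]
  ]
}}

```text
clock: 6.72
ee_pos: [579.6, -74.5, 126.6]
eef_rot: [0.636, 0.772, 0.0, 0.0]
ft_force: [-0.1, -0.2, -2.8]
finger_gap: 0.08
```

Request:
{"op": "step_arm", "data": {
  "moves": [
    [0,0.5,0,0,0,0,255],
    [0,1,0,0,0,0,255],
    [0,1.4,0,0,0,0,255],
    [0,1.7,0,0,0,0,255],
    [0,2,0,0,0,0,255],
    [0,2,0,0,0,0,255]
  ]
}}

```text
clock: 7.22
ee_pos: [581.6, -74.1, 126.6]
eef_rot: [0.636, 0.772, 0.0, 0.0]
ft_force: [0.4, 0.6, -1.1]
finger_gap: 0.084
```

```bash
python3 go.py 583 -74 126.5 11
```

```text
pos [581.62 -74.15 126.57] yawY 11.02 tilt [ 2.e-04  1.e-04 -1.e+00] j [ 0.29  0.84 -0.42  1.78  0.54  0.64 -0.26] F [ 0.43  0.63 -1.1 ] T [ 0.016 -0.079 -0.043] gap 7.35 t 7.2167
shift [-0.1  1.4  0.1] rot [ 0.01 -0.    0.02]
```

Request:
{"op": "step_arm", "data": {
  "moves": [
    [0,0.3,0,0,0,0,255],
    [0,0.6,0,0,0,0,255],
    [0,0.9,0,0,0,0,255],
    [0,1.2,0,0,0,0,255],
    [0,1.2,0,0,0,0,255]
  ]
}}

```text
clock: 7.63
ee_pos: [582.9, -73.9, 126.6]
eef_rot: [0.636, 0.772, 0.0, 0.0]
ft_force: [1.3, 0.5, -0.6]
finger_gap: 0.086
```

Request:
{"op": "step_arm", "data": {
  "moves": [
    [0,0.3,0,0,0,0,255],
    [0,0.6,0,0,0,0,255],
    [0,0.6,0,0,0,0,255]
  ]
}}

```text
clock: 7.88
ee_pos: [583.1, -73.9, 126.5]
eef_rot: [0.636, 0.772, -0.0, -0.0]
ft_force: [0.0, -0.1, -1.3]
finger_gap: 0.086
```

Request:
{"op": "step_arm", "data": {
  "moves": [
    [0,0.3,0,0,0,0,255],
    [0,0.6,0,0,0,0,255],
    [0,0.6,0,0,0,0,255]
  ]
}}

```text
clock: 8.13
ee_pos: [583.1, -73.9, 126.4]
eef_rot: [0.636, 0.772, -0.001, -0.001]
ft_force: [-2.3, -0.2, -0.7]
finger_gap: 0.089
```

Contact with the shoulder is felt at 583.1 (nominal 583.0), with a light 2 N. I'll lower the foot to the ledge and release.

Request:
{"op": "step_arm", "data": {
  "moves": [
    [0,0,0.6,0,0,0,255],
    [0,0,1.2,0,0,0,255],
    [0,0,1.2,0,0,0,255],
    [0,0,1.2,0,0,0,215],
    [0,0,1.2,0,0,0,190],
    [0,0,1.2,0,0,0,190],
    [0,0,1.2,0,0,0,190],
    [0,0,1.2,0,0,0,190]
  ]
}}

```text
clock: 8.8
ee_pos: [583.4, -73.8, 125.3]
eef_rot: [0.636, 0.772, -0.001, -0.0]
ft_force: [0.4, -0.2, 0.1]
finger_gap: 0.257
```

```bash
python3 go.py 583 -74 190 11
```

```text
pos [583.45 -73.84 125.29] yawY 11.02 tilt [-1.2e-03 -4.0e-04 -1.0e+00] j [ 0.29  0.84 -0.42  1.78  0.54  0.64 -0.26] F [ 0.42 -0.24  0.09] T [-0.024 -0.103  0.008] gap 22.64 t 8.8
shift [ -0.1  -0.5 -64.7] rot [-0.07  0.01  0.02]
```

Request:
{"op": "step_arm", "data": {
  "moves": [
    [0,0,-15,0,0,0,190],
    [0,0,-35,0,0,0,190],
    [0,0,-55,0,0,0,190],
    [0,0,-55,0,0,0,190],
    [0,0,-55,0,0,0,190]
  ]
}}

```text
clock: 9.22
ee_pos: [584.2, -73.8, 181.2]
eef_rot: [0.636, 0.772, 0.0, 0.001]
ft_force: [-0.1, -0.7, -1.1]
finger_gap: 0.252
```

```bash
python3 go.py 588.8 -103.8 172 4;  python3 - <<'E'
from h import *
q,e=bot.read_camera("scene");p,d=bot.read_camera("top");np.savez("m5.npz",q=q,e=e,p=p,d=d)
cv2.imwrite("pics/s5.png",np.hstack([cv2.resize(x,(400,300),interpolation=2) for x in(q[180:240,210:290,::-1],p[170:230,200:280,::-1])]))
Q=cloud("scene",e);o=np.array([590.2,-68.9,0]);a=np.radians(11);M=np.array([[np.cos(a),-np.sin(a),0],[np.sin(a),np.cos(a),0],[0,0,1]])
L=(Q-o)@M
def ext(n,k):
    t=L[k];print(n,len(t),t.min(0).round(1),t.max(0).round(1),t.mean(0).round(1));return t
near=(abs(L[...,0]+8)<22)&(L[...,1]>-55)&(L[...,1]<22)
w=ext("wing",near&(L[...,2]>134)&(L[...,2]<152)&(L[...,1]<-15))
print(w.round(0).tolist())
ext("lug",near&(L[...,2]>112)&(L[...,2]<131)&(abs(L[...,1])<14))
ext("low",near&(L[...,2]>72)&(L[...,2]<100))
E
```

```text
pos [584.24 -73.83 181.19] yawY 11.01 tilt [ 1.3e-03 -5.0e-04 -1.0e+00] j [ 0.32  0.77 -0.47  1.74  0.48  0.75 -0.21] F [-0.07 -0.7  -1.09] T [-0.074 -0.065 -0.012] gap 22.14 t 9.2167
shift [-30.3  -1.3   9.2] rot [0.07 0.04 7.01]
wing 26 [-15.3 -45.  134.1] [ -9.1 -21.1 151.4] [-12.2 -36.5 141.7]
[[-10.0, -45.0, 151.0], [-10.0, -41.0, 150.0], [-11.0, -43.0, 149.0], [-15.0, -44.0, 151.0], [-11.0, -40.0, 148.0], [-13.0, -42.0, 148.0], [-14.0, -44.0, 147.0], [-13.0, -41.0, 144.0], [-15.0, -44.0, 144.0], [-14.0, -36.0, 145.0], [-15.0, -40.0, 143.0], [-15.0, -43.0, 141.0], [-11.0, -35.0, 140.0], [-15.0, -35.0, 142.0], [-12.0, -42.0, 135.0], [-14.0, -44.0, 135.0], [-11.0, -31.0, 139.0], [-11.0, -36.0, 136.0], [-13.0, -37.0, 137.0], [-10.0, -24.0, 141.0], [-11.0, -28.0, 138.0], [-12.0, -31.0, 136.0], [-12.0, -34.0, 134.0], [-9.0, -21.0, 138.0], [-11.0, -24.0, 137.0], [-11.0, -27.0, 134.0]]
lug 36 [-14.1  -9.5 112. ] [ -5.6   9.7 130.9] [-11.    2.7 122. ]
low 143 [-30.  -45.9  72. ] [12.5 21.3 99.9] [-12.5  -8.5  87.6]
```

View pics/s5.png

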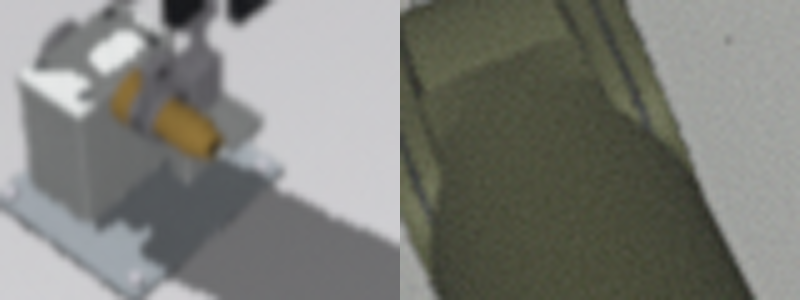

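The clamp is seated on the neck, and the wing is clear behind it, turned about 12° clockwise. Next I move over the wing.

```bash
python3 go.py 588.8 -103.5 147 -1
```

```text
pos [582.97 -74.04 179.59] yawY 11.01 tilt [-2.4e-03 -6.0e-04 -1.0e+00] j [ 0.32  0.77 -0.47  1.74  0.48  0.75 -0.21] F [ 0.27  0.06 -0.17] T [-0.081 -0.128  0.017] gap 22.56 t 9.3167
shift [-30.    0.2  32.6] rot [-0.14  0.02 12.01]
```

Request:
{"op": "step_arm", "data": {
  "moves": [
    [-15,-1,0,0,0,6,190],
    [-30,-1,0,0,0,12,190],
    [-30,-1,10,0,0,12,190],
    [-30,-1,22,0,0,12,190],
    [-30,-1,30,0,0,12,190],
    [-30,-1,30,0,0,12,190],
    [-30,-1,30,0,0,12,190]
  ]
}}

```text
clock: 9.9
ee_pos: [586.8, -102.3, 148.3]
eef_rot: [0.712, 0.702, -0.002, -0.002]
ft_force: [0.4, -0.7, 0.7]
finger_gap: 0.252
```

```bash
python3 go.py 588.8 -103.5 147 -1
```

```text
pos [ 586.78 -102.3   148.3 ] yawY -0.81 tilt [-5.e-03  6.e-04 -1.e+00] j [ 0.32  0.81 -0.4   1.74  0.46  0.69 -0.34] F [ 0.4  -0.68  0.7 ] T [-0.054 -0.097  0.051] gap 22.2 t 9.9
shift [-1.2  2.   1.3] rot [-0.29 -0.03  0.18]
```

Request:
{"op": "step_arm", "data": {
  "moves": [
    [-1,2,1.3,-0.3,0,0,190],
    [-1,2,1.3,-0.3,0,0,190],
    [-1,2,1.3,-0.3,0,0,190],
    [-1,2,1.3,-0.3,0,0,190],
    [-1,2,1.3,-0.3,0,0,190]
  ]
}}

```text
clock: 10.32
ee_pos: [588.9, -103.3, 147.3]
eef_rot: [0.712, 0.702, 0.0, 0.0]
ft_force: [-0.5, -0.8, -0.6]
finger_gap: 0.258
```

```bash
python3 go.py 588.8 -103.5 147 -1
```

```text
pos [ 588.94 -103.34  147.33] yawY -0.81 tilt [ 8.e-04  5.e-04 -1.e+00] j [ 0.32  0.81 -0.4   1.74  0.46  0.69 -0.34] F [-0.47 -0.78 -0.6 ] T [-0.059 -0.057 -0.033] gap 22.72 t 10.3167
shift [-0.2 -0.1  0.3] rot [ 0.05 -0.03  0.19]
```

Request:
{"op": "step_arm", "data": {
  "moves": [
    [0,0,0,0,0,0,215],
    [0,0,0,0,0,0,240],
    [0,0,0,0,0,0,255],
    [0,0,0,0,0,0,255],
    [0,0,0,0,0,0,255],
    [0,0,0,0,0,0,255]
  ],
  "grip_force": 25
}}

```text
clock: 10.82
ee_pos: [588.6, -103.4, 147.5]
eef_rot: [0.712, 0.702, 0.0, 0.0]
ft_force: [-2.5, -0.1, 3.2]
finger_gap: 0.083
```

```bash
cat > feel.py <<'E'
from h import *
import sys
L=[]
for i in range(int(sys.argv[1]) if len(sys.argv)>1 else 4):
    s=bot.sense();L.append(np.r_[s['ft_force'],s['ft_torque'],s['joint_efforts'][6]]); bot.read_camera("scene")
M=R.from_quat(s['eef_rot']).as_matrix()
print("F",np.mean(L,0)[:3].round(2),"T",np.mean(L,0)[3:6].round(3),"each Tz",np.array(L)[:,5].round(3),"tau7",np.array(L)[:,6].round(4))
print("pos",s['ee_pos'].round(2),"yawY",np.degrees(np.arctan2(M[1,1],M[0,1])).round(2),"tilt",M[:,2].round(4),"j",s['joints'].round(2),"gap",round(s['finger_gap']*88,2),"t",s['clock'])
E
python3 feel.py
```

```text
F [-2.26 -0.29  3.82] T [-0.059  0.455  0.178] each Tz [0.158 0.173 0.194 0.189] tau7 [-0.1635 -0.1655 -0.1672 -0.1687]
pos [ 588.7  -103.38  147.49] yawY -0.81 tilt [ 4.e-04  2.e-04 -1.e+00] j [ 0.32  0.81 -0.4   1.74  0.46  0.69 -0.34] gap 7.87 t 10.9667
```

Request:
{"op": "step_arm", "data": {
  "moves": [
    [0,0,0,0,0,5,255],
    [0,0,0,0,0,10,255],
    [0,0,0,0,0,15,255],
    [0,0,0,0,0,20,255],
    [0,0,0,0,0,25,255],
    [0,0,0,0,0,30,255],
    [0,0,0,0,0,30,255],
    [0,0,0,0,0,30,255]
  ],
  "grip_force": 35
}}

```text
clock: 11.68
ee_pos: [588.6, -103.4, 147.5]
eef_rot: [0.869, 0.495, 0.0, 0.0]
ft_force: [-3.4, -0.9, 4.5]
finger_gap: 0.084
```

```bash
python3 feel.py 3
```

```text
F [-2.85 -0.18  4.58] T [-0.13   0.564  0.005] each Tz [-0.013  0.011  0.017] tau7 [-0.1169 -0.0301 -0.0125]
pos [ 588.62 -103.46  147.53] yawY -30.72 tilt [ 2.e-04  2.e-04 -1.e+00] j [ 0.24  0.8  -0.25  1.74  0.3   0.64 -0.72] gap 7.63 t 11.7833
```

Request:
{"op": "step_arm", "data": {
  "moves": [
    [0,0,0,0,0,3,255],
    [0,0,0,0,0,6,255],
    [0,0,0,0,0,9,255],
    [0,0,0,0,0,12,255],
    [0,0,0,0,0,15,255],
    [0,0,0,0,0,18,255]
  ]
}}

```text
clock: 12.33
ee_pos: [588.5, -103.5, 147.5]
eef_rot: [0.936, 0.352, 0.0, -0.0]
ft_force: [-2.5, 0.3, 3.7]
finger_gap: 0.09
```

```bash
python3 feel.py 2
```

```text
F [-2.51 -0.08  3.66] T [-0.101  0.556  0.163] each Tz [0.206 0.121] tau7 [ 0.2367 -0.2255]
pos [ 588.54 -103.57  147.49] yawY -48.92 tilt [ 1.e-04  2.e-04 -1.e+00] j [ 0.19  0.79 -0.17  1.74  0.2   0.62 -0.95] gap 7.63 t 12.3833
```

Request:
{"op": "step_arm", "data": {
  "moves": [
    [0,0,0,0,0,2,255],
    [0,0,0,0,0,4,255],
    [0,0,0,0,0,6,255],
    [0,0,0,0,0,8,255]
  ]
}}

```text
clock: 12.77
ee_pos: [588.5, -103.6, 147.5]
eef_rot: [0.958, 0.285, 0.0, -0.0]
ft_force: [-1.7, -0.2, 4.8]
finger_gap: 0.085
```

```bash
python3 feel.py 5
```

```text
F [-2.3  -0.17  4.46] T [-0.069  0.543  0.176] each Tz [0.231 0.189 0.197 0.125 0.138] tau7 [ 0.0891 -0.2018 -0.3604 -0.2096 -0.1532]
pos [ 588.56 -103.56  147.49] yawY -56.67 tilt [ 0.e+00 -1.e-04 -1.e+00] j [ 0.17  0.79 -0.13  1.74  0.16  0.62 -1.04] gap 7.79 t 12.9667
```

Request:
{"op": "step_arm", "data": {
  "moves": [
    [0,0,0,0,0,2,255],
    [0,0,0,0,0,4,255],
    [0,0,0,0,0,6,255],
    [0,0,0,0,0,8,255]
  ]
}}

```text
clock: 13.35
ee_pos: [588.5, -103.6, 147.5]
eef_rot: [0.976, 0.218, -0.0, 0.0]
ft_force: [-3.1, -0.0, 4.0]
finger_gap: 0.087
```

```bash
python3 feel.py 5
```

```text
F [-2.32 -0.1   4.14] T [-0.111  0.568  0.166] each Tz [0.248 0.227 0.107 0.124 0.124] tau7 [ 0.0807 -0.2058 -0.3602 -0.2078 -0.15  ]
pos [ 588.59 -103.61  147.52] yawY -64.68 tilt [ 1.e-04 -2.e-04 -1.e+00] j [ 0.15  0.79 -0.09  1.75  0.11  0.61 -1.14] gap 7.9 t 13.55
```

Request:
{"op": "step_arm", "data": {
  "moves": [
    [0,0,0,0,0,1,255],
    [0,0,0,0,0,2,255],
    [0,0,0,0,0,3,255],
    [0,0,0,0,0,4,255]
  ]
}}

```text
clock: 13.93
ee_pos: [588.6, -103.7, 147.5]
eef_rot: [0.983, 0.184, 0.0, 0.0]
ft_force: [-2.5, -0.2, 5.5]
finger_gap: 0.086
```

```bash
python3 feel.py 5
```

```text
F [-2.3  -0.24  4.17] T [-0.139  0.565  0.175] each Tz [0.213 0.157 0.194 0.164 0.145] tau7 [-0.0695 -0.2126 -0.2918 -0.2177 -0.1893]
pos [ 588.61 -103.65  147.51] yawY -68.67 tilt [ 1.e-04 -2.e-04 -1.e+00] j [ 0.14  0.79 -0.07  1.75  0.09  0.61 -1.18] gap 7.69 t 14.1333
```

Request:
{"op": "step_arm", "data": {
  "moves": [
    [0,0,0,0,0,1,255],
    [0,0,0,0,0,2,255],
    [0,0,0,0,0,3,255],
    [0,0,0,0,0,4,255]
  ]
}}

```text
clock: 14.52
ee_pos: [588.6, -103.7, 147.5]
eef_rot: [0.989, 0.15, 0.0, 0.0]
ft_force: [-2.7, -0.5, 3.9]
finger_gap: 0.089
```

```bash
python3 feel.py 5
```

```text
F [-2.02 -0.54  3.73] T [-0.135  0.549  0.219] each Tz [0.218 0.25  0.201 0.208 0.219] tau7 [-0.0705 -0.213  -0.2917 -0.2176 -0.1891]
pos [ 588.59 -103.67  147.49] yawY -72.67 tilt [ 1.e-04 -3.e-04 -1.e+00] j [ 0.13  0.79 -0.05  1.75  0.07  0.61 -1.23] gap 7.75 t 14.7167
```

Request:
{"op": "step_arm", "data": {
  "moves": [
    [0,0,0,0,0,1,255],
    [0,0,0,0,0,2,255],
    [0,0,0,0,0,3,255],
    [0,0,0,0,0,4,255]
  ]
}}

```text
clock: 15.1
ee_pos: [588.6, -103.7, 147.5]
eef_rot: [0.993, 0.115, 0.0, 0.0]
ft_force: [-2.3, -0.3, 4.0]
finger_gap: 0.087
```

```bash
python3 feel.py 5
```

```text
F [-2.62 -0.46  4.38] T [-0.126  0.597  0.187] each Tz [0.174 0.2   0.175 0.195 0.189] tau7 [-0.071  -0.2131 -0.2916 -0.2177 -0.1893]
pos [ 588.61 -103.68  147.52] yawY -76.67 tilt [ 1.e-04 -3.e-04 -1.e+00] j [ 0.12  0.79 -0.03  1.75  0.04  0.61 -1.28] gap 7.69 t 15.3
```

Request:
{"op": "step_arm", "data": {
  "moves": [
    [0,0,0,0,0,1,255],
    [0,0,0,0,0,2,255],
    [0,0,0,0,0,3,255],
    [0,0,0,0,0,4,255]
  ]
}}

```text
clock: 15.68
ee_pos: [588.6, -103.7, 147.5]
eef_rot: [0.997, 0.08, 0.0, 0.0]
ft_force: [-2.1, -0.0, 4.6]
finger_gap: 0.09
```

```bash
python3 feel.py 5
```

```text
F [-2.45 -0.73  4.44] T [-0.158  0.592  0.198] each Tz [0.261 0.199 0.183 0.158 0.191] tau7 [-0.0714 -0.2132 -0.2916 -0.2179 -0.1895]
pos [ 588.62 -103.67  147.51] yawY -80.68 tilt [ 1.e-04 -4.e-04 -1.e+00] j [ 0.1   0.79 -0.01  1.75  0.02  0.6  -1.33] gap 7.75 t 15.8833
```

Request:
{"op": "step_arm", "data": {
  "moves": [
    [0,0,0,0,0,1,255],
    [0,0,0,0,0,2,255],
    [0,0,0,0,0,3,255],
    [0,0,0,0,0,4,255]
  ]
}}

```text
clock: 16.27
ee_pos: [588.6, -103.7, 147.5]
eef_rot: [0.999, 0.046, 0.0, 0.0]
ft_force: [-2.2, -0.2, 4.5]
finger_gap: 0.088
```

```bash
python3 feel.py 5
```

```text
F [-2.85 -0.65  4.34] T [-0.177  0.613  0.208] each Tz [0.285 0.218 0.208 0.17  0.157] tau7 [-0.0718 -0.2133 -0.2916 -0.218  -0.1897]
pos [ 588.61 -103.72  147.5 ] yawY -84.68 tilt [ 1.e-04 -4.e-04 -1.e+00] j [ 0.09  0.79  0.01  1.75 -0.01  0.6  -1.37] gap 7.84 t 16.4667
```

Request:
{"op": "step_arm", "data": {
  "moves": [
    [0,0,0,0,0,1,255],
    [0,0,0,0,0,2,255],
    [0,0,0,0,0,3,255],
    [0,0,0,0,0,4,255]
  ]
}}

```text
clock: 16.85
ee_pos: [588.6, -103.8, 147.5]
eef_rot: [1.0, 0.011, 0.0, 0.0]
ft_force: [-2.4, -1.1, 4.3]
finger_gap: 0.086
```

```bash
python3 feel.py 5
```

```text
F [-2.31 -0.88  4.57] T [-0.188  0.627  0.207] each Tz [0.239 0.198 0.194 0.19  0.214] tau7 [-0.0828 -0.2253 -0.3044 -0.2313 -0.2031]
pos [ 588.64 -103.77  147.49] yawY -88.68 tilt [ 2.e-04 -5.e-04 -1.e+00] j [ 0.08  0.79  0.02  1.75 -0.03  0.6  -1.42] gap 7.85 t 17.05
```

The torque is rising (+0.013 N m), so the saddle is touching. Smaller steps from here.

Request:
{"op": "step_arm", "data": {
  "moves": [
    [0,0,0,0,0,0.5,255],
    [0,0,0,0,0,1,255],
    [0,0,0,0,0,1.5,255],
    [0,0,0,0,0,2,255]
  ]
}}

```text
clock: 17.43
ee_pos: [588.6, -103.8, 147.5]
eef_rot: [1.0, -0.006, 0.0, 0.0]
ft_force: [-2.6, -1.3, 3.9]
finger_gap: 0.09
```

```bash
python3 feel.py 6
```

```text
F [-2.54 -1.06  4.08] T [-0.218  0.617  0.241] each Tz [0.259 0.264 0.237 0.261 0.218 0.207] tau7 [-0.1655 -0.2369 -0.2774 -0.2414 -0.2275 -0.2235]
pos [ 588.62 -103.79  147.49] yawY -90.68 tilt [ 1.e-04 -5.e-04 -1.e+00] j [ 0.08  0.79  0.03  1.75 -0.04  0.6  -1.45] gap 7.9 t 17.6833
```

Request:
{"op": "step_arm", "data": {
  "moves": [
    [0,0,0,0,0,1,255],
    [0,0,0,0,0,2,255],
    [0,0,0,0,0,3,255],
    [0,0,0,0,0,4,255]
  ]
}}

```text
clock: 18.07
ee_pos: [588.6, -104.0, 147.5]
eef_rot: [0.999, -0.042, 0.0, 0.0]
ft_force: [-2.5, -1.6, 4.2]
finger_gap: 0.087
```

```bash
python3 feel.py 5
```

```text
F [-2.25 -1.45  3.82] T [-0.306  0.62   0.231] each Tz [0.239 0.262 0.223 0.189 0.243] tau7 [-0.1046 -0.2462 -0.3277 -0.2556 -0.2275]
pos [ 588.6  -103.97  147.51] yawY -94.68 tilt [ 1.e-04 -8.e-04 -1.e+00] j [ 0.07  0.79  0.05  1.75 -0.07  0.6  -1.49] gap 7.8 t 18.2667
```

Request:
{"op": "step_arm", "data": {
  "moves": [
    [0,0,0,0,0,1,255],
    [0,0,0,0,0,2,255],
    [0,0,0,0,0,3,255],
    [0,0,0,0,0,4,255]
  ]
}}

```text
clock: 18.65
ee_pos: [588.6, -104.2, 147.5]
eef_rot: [0.997, -0.077, 0.0, 0.001]
ft_force: [-2.9, -1.4, 3.4]
finger_gap: 0.086
```

```bash
python3 feel.py 5
```

```text
F [-2.6  -1.95  3.56] T [-0.478  0.648  0.247] each Tz [0.248 0.261 0.223 0.283 0.223] tau7 [-0.1085 -0.2502 -0.3322 -0.2604 -0.2325]
pos [ 588.64 -104.18  147.52] yawY -98.69 tilt [ 2.0e-04 -1.1e-03 -1.0e+00] j [ 0.06  0.79  0.07  1.75 -0.09  0.6  -1.54] gap 7.65 t 18.85
```

The torque is rising slowly while the clamp takes up its sideways slack, pulling on the hand (Fy, Tx). I'll follow it about 1 mm towards the housing side.

Request:
{"op": "step_arm", "data": {
  "moves": [
    [0.1,0.3,0,0,0,1,255],
    [0.2,0.5,0,0,0,2,255],
    [0.3,0.8,0,0,0,3,255],
    [0.3,1,0,0,0,4,255]
  ]
}}

```text
clock: 19.23
ee_pos: [588.7, -104.7, 147.5]
eef_rot: [0.994, -0.111, 0.0, 0.0]
ft_force: [-3.3, -0.6, 4.3]
finger_gap: 0.088
```

```bash
python3 feel.py 5
```

```text
F [-3.14 -0.17  4.62] T [-0.03   0.736  0.24 ] each Tz [0.274 0.269 0.182 0.244 0.231] tau7 [-0.1094 -0.2473 -0.3275 -0.2572 -0.23  ]
pos [ 588.71 -104.73  147.51] yawY -102.67 tilt [ 0.e+00 -5.e-04 -1.e+00] j [ 0.05  0.79  0.09  1.75 -0.11  0.6  -1.59] gap 7.88 t 19.4333
```

Request:
{"op": "step_arm", "data": {
  "moves": [
    [0,0.1,0,0,0,1,255],
    [0.1,0.2,0,0,0,2,255],
    [0.1,0.3,0,0,0,3,255],
    [0.1,0.4,0,0,0,4,255]
  ]
}}

```text
clock: 19.82
ee_pos: [588.7, -105.2, 147.5]
eef_rot: [0.989, -0.146, 0.0, 0.0]
ft_force: [-3.7, -0.2, 4.2]
finger_gap: 0.09
```

```bash
python3 feel.py 5
```

```text
F [-3.3  -0.13  4.74] T [-0.032  0.767  0.248] each Tz [0.276 0.233 0.244 0.216 0.27 ] tau7 [-0.1081 -0.2476 -0.3281 -0.2566 -0.2287]
pos [ 588.74 -105.17  147.51] yawY -106.67 tilt [ 0.e+00 -5.e-04 -1.e+00] j [ 0.04  0.8   0.11  1.75 -0.14  0.6  -1.63] gap 7.55 t 20.0167
```

Request:
{"op": "step_arm", "data": {
  "moves": [
    [0,0.1,0,0,0,1,255],
    [0.1,0.2,0,0,0,2,255],
    [0.1,0.3,0,0,0,3,255],
    [0.1,0.4,0,0,0,4,255]
  ]
}}

```text
clock: 20.4
ee_pos: [588.7, -105.5, 147.5]
eef_rot: [0.984, -0.18, 0.0, 0.0]
ft_force: [-3.9, 0.2, 4.8]
finger_gap: 0.09
```

```bash
python3 feel.py 5
```

```text
F [-3.23 -0.11  4.73] T [0.031 0.737 0.236] each Tz [0.229 0.223 0.226 0.204 0.297] tau7 [-0.1081 -0.2483 -0.3287 -0.2571 -0.2292]
pos [ 588.75 -105.56  147.51] yawY -110.67 tilt [ 1.e-04 -5.e-04 -1.e+00] j [ 0.03  0.8   0.13  1.75 -0.16  0.6  -1.68] gap 7.95 t 20.6
```

Request:
{"op": "step_arm", "data": {
  "moves": [
    [0,0.1,0,0,0,1,255],
    [0.1,0.2,0,0,0,2,255],
    [0.2,0.2,0,0,0,3,255],
    [0.2,0.3,0,0,0,4,255]
  ]
}}

```text
clock: 20.98
ee_pos: [588.8, -105.7, 147.5]
eef_rot: [0.977, -0.214, -0.0, 0.0]
ft_force: [-2.9, 0.8, 4.6]
finger_gap: 0.091
```

```bash
python3 feel.py 5
```

```text
F [-3.22  0.28  4.61] T [0.166 0.796 0.269] each Tz [0.298 0.265 0.312 0.187 0.282] tau7 [-0.1221 -0.2633 -0.3445 -0.2735 -0.246 ]
pos [ 588.8  -105.72  147.5 ] yawY -114.66 tilt [-0.e+00 -3.e-04 -1.e+00] j [ 0.02  0.8   0.15  1.75 -0.19  0.61 -1.73] gap 8.07 t 21.1833
```

The excess is now 0.05 N m and climbing, so real gripping has begun (at about 2.15 rad). Steps of 2°, no more following.

Request:
{"op": "step_arm", "data": {
  "moves": [
    [0,0,0,0,0,0.5,255],
    [0,0,0,0,0,1,255],
    [0,0,0,0,0,1.5,255],
    [0,0,0,0,0,2,255]
  ]
}}

```text
clock: 21.57
ee_pos: [588.8, -105.7, 147.5]
eef_rot: [0.973, -0.231, -0.0, 0.0]
ft_force: [-3.6, 0.6, 5.3]
finger_gap: 0.09
```

```bash
python3 feel.py 6
```

```text
F [-3.41  0.29  4.74] T [0.111 0.816 0.286] each Tz [0.323 0.292 0.288 0.257 0.281 0.274] tau7 [-0.202  -0.2738 -0.3157 -0.2803 -0.2665 -0.2624]
pos [ 588.8  -105.76  147.5 ] yawY -116.65 tilt [-0.e+00 -4.e-04 -1.e+00] j [ 0.01  0.8   0.16  1.75 -0.2   0.61 -1.75] gap 7.8 t 21.8167
```

Request:
{"op": "step_arm", "data": {
  "moves": [
    [0,0,0,0,0,1,255],
    [0,0,0,0,0,2,255],
    [0,0,0,0,0,3,255],
    [0,0,0,0,0,4,255]
  ]
}}

```text
clock: 22.2
ee_pos: [588.8, -105.8, 147.5]
eef_rot: [0.964, -0.265, 0.0, 0.0]
ft_force: [-4.2, -0.2, 4.5]
finger_gap: 0.092
```

```bash
python3 feel.py 5
```

```text
F [-3.47  0.09  5.06] T [0.088 0.809 0.269] each Tz [0.251 0.344 0.291 0.245 0.213] tau7 [-0.1473 -0.291  -0.3758 -0.3052 -0.2774]
pos [ 588.81 -105.77  147.5 ] yawY -120.65 tilt [-0.e+00 -5.e-04 -1.e+00] j [ 0.    0.8   0.18  1.75 -0.22  0.61 -1.8 ] gap 7.68 t 22.4
```

Request:
{"op": "step_arm", "data": {
  "moves": [
    [0,0,0,0,0,1,255],
    [0,0,0,0,0,2,255],
    [0,0,0,0,0,3,255],
    [0,0,0,0,0,4,255]
  ]
}}

```text
clock: 22.78
ee_pos: [588.8, -105.8, 147.5]
eef_rot: [0.954, -0.299, 0.0, 0.0]
ft_force: [-3.6, 0.1, 4.3]
finger_gap: 0.081
```

```bash
python3 feel.py 5
```

```text
F [-3.16 -0.18  4.52] T [0.046 0.809 0.284] each Tz [0.243 0.315 0.326 0.269 0.267] tau7 [-0.1667 -0.3399 -0.3849 -0.325  -0.3014]
pos [ 588.82 -105.79  147.5 ] yawY -124.66 tilt [-0.e+00 -6.e-04 -1.e+00] j [-0.01  0.8   0.2   1.75 -0.25  0.61 -1.85] gap 7.51 t 22.9833
```

The excess is about 0.107 N m, roughly 21 N saddle force, the middle of the snug range. Releasing.

Request:
{"op": "step_arm", "data": {
  "moves": [
    [0,0,0,0,0,0,225],
    [0,0,0,0,0,0,195],
    [0,0,0,0,0,0,195],
    [0,0,0,0,0,0,195],
    [0,0,0,0,0,0,195]
  ]
}}

```text
clock: 23.45
ee_pos: [589.1, -105.8, 147.4]
eef_rot: [0.955, -0.298, 0.0, 0.0]
ft_force: [0.6, 0.5, -0.3]
finger_gap: 0.234
```

```bash
python3 feel.py 2
```

```text
F [ 0.4   0.63 -0.64] T [ 0.043 -0.005  0.008] each Tz [-0.015  0.03 ] tau7 [-0.0018 -0.0014]
pos [ 589.04 -105.79  147.39] yawY -124.67 tilt [ 4.e-04 -5.e-04 -1.e+00] j [-0.01  0.8   0.2   1.75 -0.25  0.61 -1.85] gap 20.27 t 23.5
```

Request:
{"op": "step_arm", "data": {
  "moves": [
    [0,0,-15,0,0,0,195],
    [0,0,-40,0,0,0,195],
    [0,0,-75,0,0,0,195],
    [0,0,-110,0,0,0,195],
    [0,0,-110,0,0,0,195],
    [0,0,-110,0,0,0,195]
  ]
}}

```text
clock: 24.05
ee_pos: [590.3, -106.1, 259.5]
eef_rot: [0.955, -0.298, 0.003, -0.0]
ft_force: [-0.6, 0.5, -0.4]
finger_gap: 0.232
```

Run:
```python
from h import *
q,e=bot.read_camera("scene")
cv2.imwrite("pics/s6.png",cv2.resize(q[165:245,200:307,::-1],(800,598),interpolation=2))
a=np.radians(11);M=np.array([[np.cos(a),-np.sin(a),0],[np.sin(a),np.cos(a),0],[0,0,1]])
C=cloud("scene",e)
L=(C-[590.2,-68.9,0])@M
near=(abs(L[...,0]+8)<22)&(L[...,1]>-55)&(L[...,1]<22)
for n,k in(("wing",near&(L[...,2]>134)&(L[...,2]<155)&(L[...,1]<-15)),("lug",near&(L[...,2]>112)&(L[...,2]<131)&(abs(L[...,1])<14))):
    t=L[k];print(n,len(t),t.min(0).round(1),t.max(0).round(1),t.mean(0).round(1))
d=abs(np.load("scene0.npz")['p'].astype(int)-q).max(-1)>60
for n,(x,y,w,h) in dict(vial=(264,146,16,22),bottle=(145,232,28,46),union=(184,279,20,16)).items(): print(n,"changed px",d[y:y+h,x:x+w].sum())
print(bot.sense()['ft_force'].round(2),bot.sense()['clock'])
```

```text
wing 33 [-21.6 -45.  135.6] [  1.5 -24.2 151.4] [-11.7 -33.2 146.1]
lug 32 [-14.2 -10.2 112.8] [ -6.3   8.4 130.8] [-11.8   0.7 122.6]
vial changed px 0
bottle changed px 0
union changed px 0
[ 0.16 -0.17 -0.38] 24.1
```

View pics/s6.png

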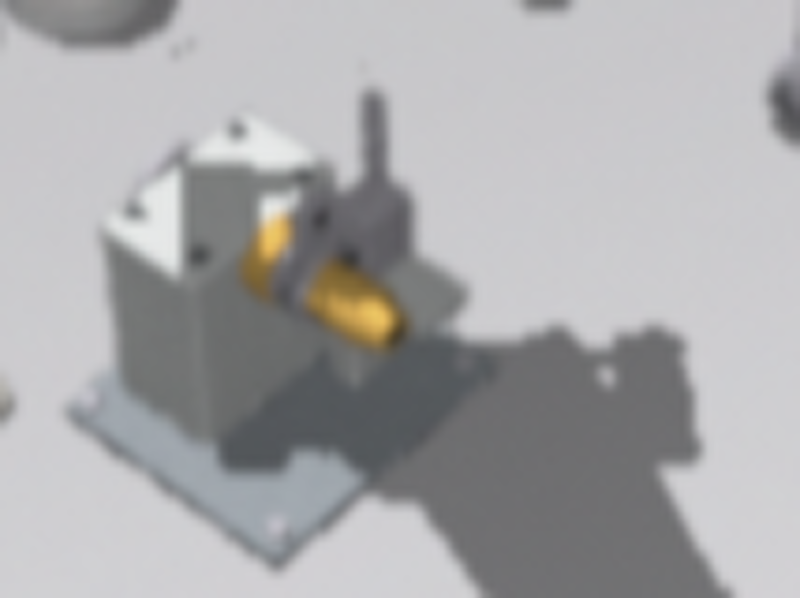

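The picture shows the band at (290,265) against the shoulder at (265,250). The housing is over the ledge at (380,230), the clamp is upright, and the hand is away. Handing in.

```bash
python3 -c "
from rig import bot
print(bot.sign_off())"
```

```text
the job is handed in; nothing more can be done
None
```

The smallest clamp is on the stub against the shoulder, with its housing over the ledge. I tightened it by feel, released it and handed the job in at about 24 s of the 72 s allowed. The hand-in gives no verdict, so the result is judged from my own readings.

- **Seating:** the band slid over both barbs without noticeable force. It met the shoulder within about 0.1 mm of the expected position at roughly 2 N, well under the 25 N limit.
- **Tightening:** I turned the screw to about 2.37 rad. Torque rose early, at about 1.7 rad, while the clamp took up its sideways slack. It levelled off, then rose steadily from about 2.15 rad as the clamp gripped. I stopped at about 0.107 N m above the running torque, or roughly 21 N of saddle force. That is an estimate, since the force can't be read directly and could drop by a few newtons once released.
- **Last checks:** in the final image the lug is at about x = -8 mm and the clamp is upright. The hand is clear with about zero force on it, and the areas around the bottle, vial and union are unchanged. The top camera was blocked by the arm during the fitting, so these checks come from the scene camera alone.

No check failed. Two early measurements disagreed slightly: the clamp's yaw (about 4° against 9°) and its sideways offset in the grip (about 3 to 5 mm). I used values in between, and the insertion stayed free of contact.

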